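# Load a blank in the marking press, throw the shift lever and work the treadle

### The job

Take the long pine blank out of the rack and lay it flat, on a broad face, in the nest of the marking press so that it sits fully down between the nest's walls; it stands on edge in the rack, so it can be set down and tipped over on the free bench between the rack and the press and taken again. Then throw the shift lever into the notch that the steel arrow points at, and only then press the treadle fully down to its stop, hold it there a moment and let it come back up. Leave the blank in the nest and the lever in its notch, and do not disturb the other things on the bench.

Things in the scene. Friction and masses are not known exactly. Their poses are not given: they have to be found in the camera images.
- long_blank: the long pine blank, 150 x 28 x 50 mm along its own x, y, z, 110 g. Starts on its 28 mm edge, z up, in one of the rack's two slots; origin: middle of the edge it first stands on. Its broad 150 x 50 mm faces look along its y. Standing free on the bench it topples if pushed near the top
- blank_middle (a point): the centre of the long blank's volume
- rack: low plywood rack, 140 x 160 mm, floor 8 mm thick; two slots 36 mm wide along its x, centred at y = +45 and -45 mm, between ribs whose tops are 20 mm above the bench. A standing blank's top is 58 mm above the bench. Origin: centre of its underside
- press: grey marking press, fixed: bed 250 x 400 mm (x -110 to 140 mm), 20 mm thick; on the right (-y) the nest, behind it a headstock 85 mm wide, 105 mm high, its front at x = 78 mm; on the left (+y) the gearbox, 230 x 195 mm, top 85 mm above the bench, with the shift lever. Origin: on the bench; x away from the robot, y left
- nest (a point): centre of the nest floor, 20 mm above the bench (axes as the press). It takes a 150 x 50 mm blank lying flat, long side along x, with 4 mm (x) and 3 mm (y) to spare each side; walls 10 mm high, side walls only at the ends: the middle 90 mm of each long side is open for fingers. A seated blank's middle is 14 mm above this point
- shift_lever (a joint): lever angle, rad, about a vertical axis at x = 40, y = 100 mm in the press frame. 0: arm points to the press's -x (the robot); positive: knob goes right (-y). A sprung ball drops into a notch at +0.60 or -0.60 (each between two dark ridges on the steel disc); end stops at +-0.85, past the notches. About 5 N at the knob takes it over a ridge; elsewhere it stays where left
- lever_knob (a point): grip point in the upright round black knob of the shift lever, 130 mm from the lever's axis. Knob 30 mm across, from 36 mm below to 24 mm above this point (straight from 24 below to 20 above); this point is 153 mm above the bench
- arrow_plate: flat steel arrow, about 52 mm long, 5 mm thick, on the gearbox top at the rim of the disc; marks the notch to use. Its point (the origin) is at one of the two notches: at y = 48 mm in the press frame for the +0.60 notch, at y = 152 mm for the -0.60 notch
- round_plate: plain round steel plate, 28 mm across, 5 mm thick, lying at the other notch; it marks nothing
- treadle (a joint): angle of the spring treadle, rad: 0 up, 0.30 at its stop; about 10 N at the tread's free end holds it at the stop, and it springs back up
- tread (a point): point on top of the tread, 20 mm from its free far end, 67 mm above the bench when up and about 33 mm lower at the stop. The aluminium tread is 130 x 78 mm, with rubber on it, hinged at the end nearest the robot on a fixed base 150 x 100 mm; press here from above
- short_blank: pine blank like the long one but only 90 x 50 x 28 mm, standing in the other rack slot; bystander
- glue: yellow glue bottle, 54 mm across, 150 mm tall, between rack and press; bystander
- tin: steel tin, 84 mm across, 100 mm tall, behind the rack; bystander
- mug: white mug, 80 mm across, 90 mm tall, beyond the left side of the press; bystander
- hammer: hammer lying at the near right; bystander
- brush: flat brush lying behind the tin; bystander
- square: carpenter's square, wooden stock and 160 mm steel blade, lying left of the treadle; bystander
- tape_roll: roll of tape lying flat, 90 mm across, 25 mm high, between the front of the press and the robot; bystander
Things that resemble listed ones, but are neither listed nor needed, are in the scene too. Leave any pink look-alike of the part that bears treadle alone.

How it is judged (in metres and radians):
On the way, in this order (a step that is already met when the one before it is completed fails the run):
1. the long blank lies flat and fully down in the nest (x of blank_middle in the frame of nest between -0.009 and 0.009 m and y of blank_middle in the frame of nest between -0.007 and 0.007 m and z of blank_middle in the frame of nest between 0.008 and 0.019 m and angle between the y axis of long_blank and the z axis of press, either way round below 0.1 rad and angle between the x axis of long_blank and the x axis of press, either way round below 0.1 rad), for 0.2 s.
2. the shift lever is in the notch marked by the arrow (((y of arrow_plate in the frame of press below 0.1 m and value of joint shift_lever between 0.53 and 0.67 rad) or (y of arrow_plate in the frame of press above 0.1 m and value of joint shift_lever between -0.67 and -0.53 rad))), for 0.2 s.
3. the treadle is held down at its stop (value of joint treadle above 0.27 rad), for 0.2 s.
At the end, for the whole second after the job is handed in: Long blank at rest flat in the nest (middle within 9 mm along, 7 mm across, 8 to 19 mm above its floor point; within 0.1 rad), lever within 0.07 rad of the arrow-marked notch (+0.60 or -0.60), treadle back up (under 0.05 rad) (all of step 1 and ((y of arrow_plate in the frame of press below 0.1 m and value of joint shift_lever between 0.53 and 0.67 rad) or (y of arrow_plate in the frame of press above 0.1 m and value of joint shift_lever between -0.67 and -0.53 rad)) and value of joint treadle below 0.05 rad and linear speed of long_blank below 0.02 m/s); the robot touches nothing.
It fails at once if the treadle is pressed before the blank is in the nest and the lever in the marked notch (value of joint treadle above 0.15 rad and not ((x of blank_middle in the frame of nest between -0.009 and 0.009 m and y of blank_middle in the frame of nest between -0.007 and 0.007 m and z of blank_middle in the frame of nest between 0.008 and 0.019 m and angle between the y axis of long_blank and the z axis of press, either way round below 0.1 rad and angle between the x axis of long_blank and the x axis of press, either way round below 0.1 rad) and ((y of arrow_plate in the frame of press below 0.1 m and value of joint shift_lever between 0.53 and 0.67 rad) or (y of arrow_plate in the frame of press above 0.1 m and value of joint shift_lever between -0.67 and -0.53 rad)))).
It fails at once if a bystander is moved more than 40 mm (distance of any of short_blank, glue, tin, mug, hammer, brush, square, tape_roll from where it was at the start of the episode above 0.04 m).
It also fails if it takes over 72 s, if anything falls off the work surface, if the arm or the gripper's body presses on something with over 40 N, if the wrist force passes 120 N, or if a joint passes its speed limit or range.

### The arm

A 6-joint arm with a two-finger parallel gripper is mounted at the origin on the work surface. World frame = base frame: x ahead of the robot, y to its left, z up, the work surface at z = 0. Lengths are in mm, angles in degrees, forces in N, time in s.
With the tool pointing down it reaches from about 350 to 850 mm from the base axis. Payload 8.1 kg.
Tool frame: the origin (TCP) lies midway between the tips of the shut fingers; the grasp point (between the pads) lies 19 mm behind it; z points along the fingers, y is the direction in which the jaws open and shut (so a half turn about z gives the same grasp; the last joint's range is limited). The gripper opens to 85 mm and grips with 20 to 120 N. Pads are 22 mm wide; open, the fingers measure 114 mm over their backs; the gripper's body (76 mm by 85 mm) begins 54 mm behind the grasp point. The pads swing forward as they close: fully open they stand 13 mm farther back than shut.
Start: joints at [-69.294, 7.471, 85.268, -0, 87.261, -4.893], TCP at [259.269, -541.096, 231.292] pointing down, gripper open.
Joint ranges: [-169.43, 169.43], [-51.17, 129.36], [1.28, 143.12], [-76.62, 256.62], [0, 156.53], [-152.29, 152.29]. Speed limits (degrees/s): [136.94, 136.94, 159.86, 180, 180, 180].

### API

Orientations are given as [roll, pitch, yaw] about the fixed x, y, z axes, in that order (R = Rz(yaw) Ry(pitch) Rx(roll)).
In Python, from bench import telemetry, snapshot, camera_params, job gives the robot as it stands. The module is installed in compiled form; this text tells all that it offers.
- The arm moves only by the shell command python3 -m jog 'ROWS' [FORCE]. ROWS is JSON, a list that holds one entry, the list of rows, each a list of 7 numbers: the shift along the tool's x, y, z in units of 50 mm (1.0 is 50 mm), then the turn, a rotation vector about the tool's x, y, z in units of 2 pi rad (1.0 is 2 pi rad), then the opening, from 0 (shut) to 1 (fully open). In form: [[[dx, dy, dz, rx, ry, rz, claw], ...]]. A call has 1 to 12 rows; each row shifts and turns the commanded pose from where the row before left it, along the tool's axes as they then stand; what a row does not reach is not made up. A row lasts 1/8 s, in which the tool goes at most 62.5 mm and 10.7 degrees, less where a joint would pass 70% of its speed; a pose out of reach is approached as far as the arm can. A call with a number of a shift or a turn outside -1 to 1 is refused whole. A call with a gripper value outside its range is refused whole. The fingers move at their own pace and stop on an object; FORCE is the grip in N (left out, the last holds). Time passes only in rows, so rows that do not move let the fingers close. It gives the time, the measured TCP pose, the force and the opening at its end, in the units of the state.
- telemetry.sense(): the state, without advancing time (a new reading comes with each control period).
- snapshot(name): name is "scene" or "top" or "wrist"; returns (picture, depth): 384x512x3 uint8, red, green, blue; 384x512 float32, mm along the optical axis (not along the pixel's ray), 0 where there is no reading.
- camera_params(name): a dict with "K" (3x3 intrinsics, pixels), "D" ([k1, k2, p1, p2, k3] as OpenCV has them; the pictures are not rectified), "extrinsics" (4x4, takes a point from camera to world coordinates). Camera axes: x right, y down, z forward; pixel columns grow to the right and rows downward; lengths in mm; the calibration is good to about 2 mm. A picture is of the moment at which its call begins: read the wrist's pose just before it. camera_params takes no time and is no camera call; for the wrist camera it gives the pose at the moment of the call.
- job.hand_in(): hands the job in, once; it reports no verdict.
The state is a dict: "time": time; "joint_pos": joint angles; "qd": joint speeds; "joint_efforts": joint torques, N m; "tool_pos": TCP position; "tcp_rot": TCP orientation; "ft_force": force on the tool from outside, world axes, zero at the start; "wrist_torque": the same for the moment, N m; "finger_gap": finger opening in mm.
Only numpy, scipy, OpenCV 4.12 (cv2) and the standard library are available. Lean on these libraries where they do the work, as an engineer would, in place of code of your own. Each camera call takes 0.05 s, during which the arm holds its last target. There are 200 camera calls.

## Working session

There is one attempt and no reset: what is moved stays moved. The work goes in short steps, Python scripts to look and compute and a shell command to move; the robot and the scene stay as the last step left them, time stands still between calls to the robot, and variables do not carry over. Pictures are saved under pics/ and viewed, about 8 in all and at most 12, crops included, and the job is handed in when it is done.

```bash
ls; mkdir -p pics; python3 - <<'E'
from bench import telemetry, snapshot, camera_params
import cv2,numpy as np
s=telemetry.sense();print(s['time'],s['tool_pos'],s['tcp_rot'],s['finger_gap'])
for n in ('scene','top'):
    p,d=snapshot(n);np.savez('pics/%s0.npz'%n,p=p,d=d)
    cv2.imwrite('pics/%s0.png'%n,cv2.resize(p[:,:,::-1],(800,600),interpolation=cv2.INTER_CUBIC))
    c=camera_params(n);print(np.round(c['K'],1).tolist(),np.round(c['D'],3),np.round(c['extrinsics'],3).tolist())
E
```

```text
pics
0.0 [ 259.06967505 -540.57705429  230.25025255] [-1.79895808e+02 -8.90928485e-03  2.55970084e+01] 85.67389828804046
[[488.5, 0.0, 249.0], [0.0, 488.5, 189.8], [0.0, 0.0, 1.0]] [-0.008  0.     0.     0.     0.   ] [[-0.463, 0.561, -0.686, 1439.878], [0.886, 0.291, -0.36, 558.28], [-0.003, -0.775, -0.632, 980.489], [0.0, 0.0, 0.0, 1.0]]
[[436.2, 0.0, 262.3], [0.0, 436.2, 187.8], [0.0, 0.0, 1.0]] [-0.171  0.     0.     0.     0.   ] [[0.002, -0.987, 0.163, 248.735], [-1.0, -0.004, -0.015, 63.276], [0.016, -0.163, -0.986, 1593.201], [0.0, 0.0, 0.0, 1.0]]
```

View pics/top0.png

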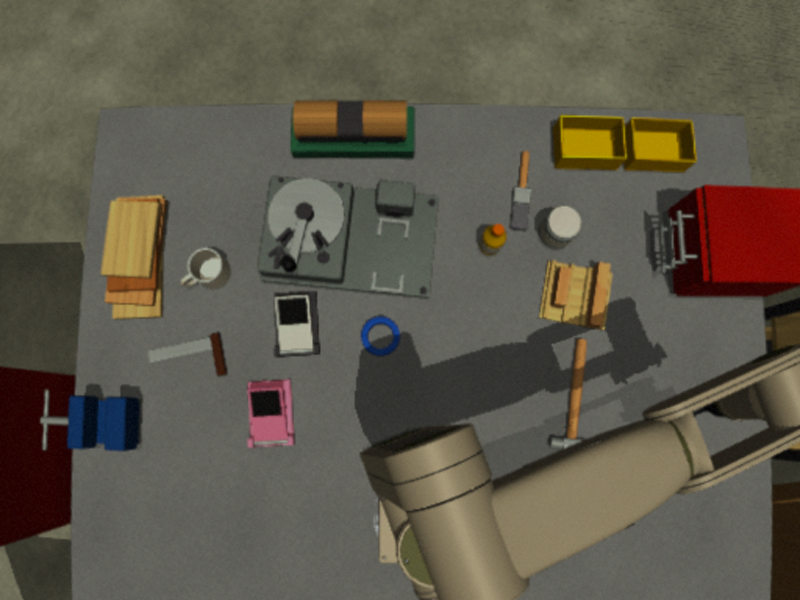

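View pics/scene0.png

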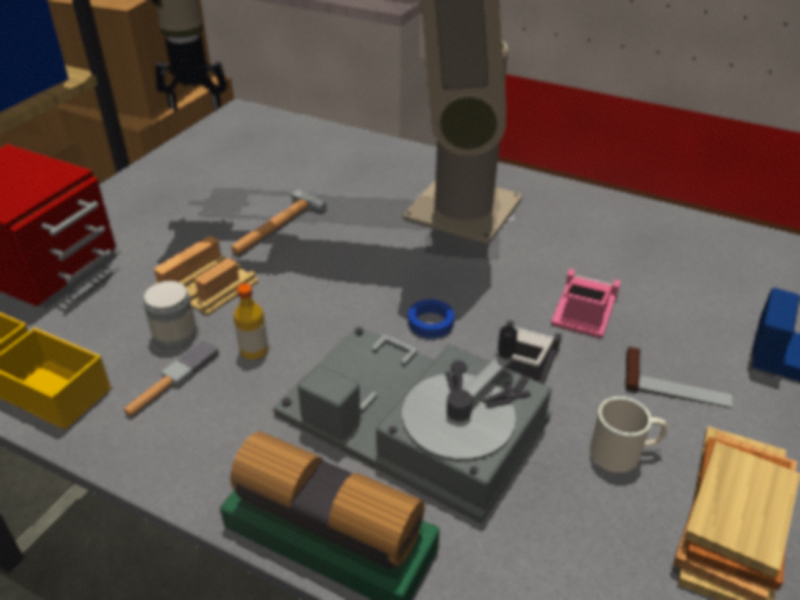

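```bash
cat >h.py <<'E'
import numpy as np,cv2
from bench import telemetry,snapshot,camera_params
from scipy.spatial.transform import Rotation as R
def rays(c,uv):
    n=cv2.undistortPoints(np.float64(uv).reshape(-1,1,2),c['K'],c['D'])[:,0]
    return np.c_[n,np.ones(len(n))]@c['extrinsics'][:3,:3].T, c['extrinsics'][:3,3]
def plane(c,uv,z):
    d,o=rays(c,uv); return o+d*((z-o[2])/d[:,2])[:,None]
def proj(c,P):
    E=np.linalg.inv(c['extrinsics']);q=cv2.projectPoints(np.float64(P).reshape(-1,1,3),cv2.Rodrigues(E[:3,:3])[0],E[:3,3],c['K'],c['D'])[0]
    return q[:,0]
def cloud(c,d):
    v,u=np.mgrid[:384,:512]; r,o=rays(c,np.c_[u.ravel(),v.ravel()]); return (o+r*d.reshape(-1,1)).reshape(384,512,3)
def tri(c1,p1,c2,p2):
    d1,o1=rays(c1,p1);d2,o2=rays(c2,p2);out=[]
    for a,b in zip(d1,d2):
        t=np.linalg.lstsq(np.c_[a,-b],o2-o1,rcond=None)[0];out.append((o1+a*t[0]+o2+b*t[1])/2)
    return np.array(out)
def st():
    s=telemetry.sense();print('t',round(s['time'],2),np.round(s['tool_pos'],1),np.round(s['tcp_rot'],1),'gap',round(s['finger_gap'],1),'F',np.round(s['ft_force'],1));return s
def shot(n,name):
    c=camera_params(n);p,d=snapshot(n);np.savez('pics/%s.npz'%name,p=p,d=d,**{k:np.array(c[k]) for k in('K','D','extrinsics')});return c,p,d
E
python3 - <<'E'
from h import *
c=camera_params('top');z=np.load('pics/top0.npz');p,d=z['p'],z['d'];X=cloud(c,d)
def q(u,v): 
    u=int(u*.64);v=int(v*.64);return np.round(np.median(X[v-1:v+2,u-1:u+2].reshape(-1,3),0))
for n,u,v in [('bench',420,380),('rackshort',563,287),('long',602,285),('glue',495,235),('tin',562,222),('knob',289,262),('hub',304,211),('hstock',395,195),('nest',390,253),('tread',295,310),('treadnear',297,340),('bedNR',425,292),('bedFR',435,200),('tape',380,318)]: print(n,q(u,v))
# tops of the blanks at ~58mm
m=(X[...,2]>48)&(X[...,2]<75)&(X[...,1]<-380)&(X[...,1]>-680)&(X[...,0]>350)&(X[...,0]<620)
n,l,s,_=cv2.connectedComponentsWithStats(m.astype(np.uint8))
for i in range(1,n):
    if s[i,4]>30:
        P=X[l==i];r=cv2.minAreaRect(P[:,:2].astype(np.float32));print(s[i],np.round(P.mean(0)),np.round(r[0]),np.round(r[1]),round(r[2],1))
cr=p[90:200,150:290,::-1];cv2.imwrite('pics/crop1.png',cv2.resize(cr,None,fx=5.5,fy=5.4,interpolation=cv2.INTER_CUBIC))
E
```

```text
bench [309.  17.  -4.]
rackshort [ 522. -313.   58.]
long [ 527. -409.   56.]
glue [ 627. -146.  118.]
tin [ 664. -305.  101.]
knob [552. 301. 178.]
hub [678. 279. 126.]
hstock [725.  77. 107.]
nest [610.  88.  22.]
tread [464. 303.  64.]
treadnear [400. 299.  34.]
bedNR [515.   4.  25.]
bedFR [736. -19.  21.]
tape [452. 109.  24.]
[422 158   7  17  34] [ 584. -565.   52.] [ 589. -569.] [62. 21.] 0.1
[378 168  13  41 324] [ 506. -401.   59.] [ 506. -401.] [ 31. 149.] 79.4
[431 169  26  19  85] [ 536. -611.   62.] [ 526. -621.] [105.  53.] 47.9
```

View pics/crop1.png

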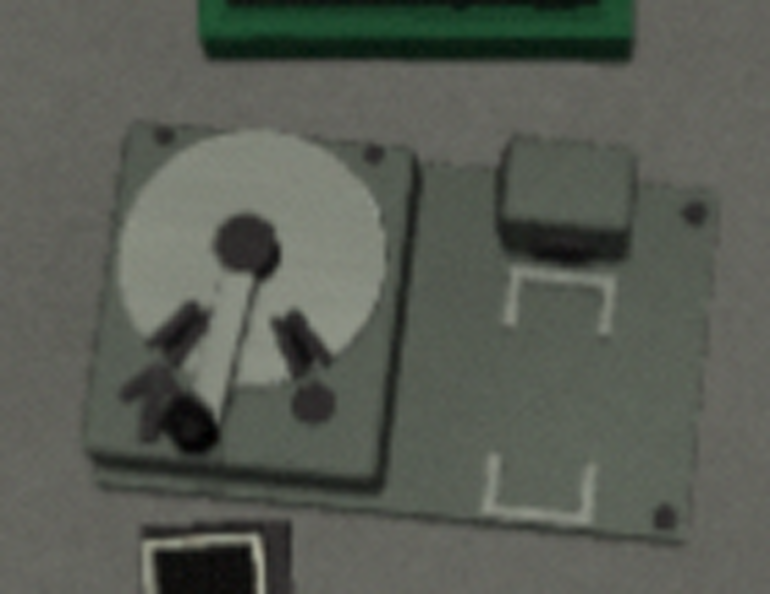

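```bash
cat >>h.py <<'E'
def to(x,y,z,yaw,step=30,roll=180,pitch=0):
    s=st();A=R.from_euler('xyz',s['tcp_rot'],degrees=True);B=R.from_euler('xyz',[roll,pitch,yaw],degrees=True)
    d=A.inv().apply(np.array([x,y,z])-s['tool_pos']);n=max(1,int(np.ceil(np.linalg.norm(d)/step)))
    r=(A.inv()*B).as_rotvec()/2/np.pi;k=max(1,int(np.ceil(np.abs(r).max()/.022)))
    print(n,'x shift',np.round(d/50/n,3),' ; ',k,'x turn',np.round(r/k,4))
E
python3 -c "
from h import *
to(470,-390,260,-10.6)"
```

```text
t 0.1 [ 259.1 -540.6  230.3] [-179.9   -0.    25.6] gap 85.5 F [0.9 0.1 0.2]
9 x shift [ 0.567 -0.099 -0.066]  ;  5 x turn [-0.0001  0.      0.0201]
```

```bash
python3 -m jog '[[[0.567,-0.099,-0.066,0,0,0,1],[0.567,-0.099,-0.066,0,0,0,1],[0.567,-0.099,-0.066,0,0,0,1],[0.567,-0.099,-0.066,0,0,0,1],[0.567,-0.099,-0.066,0,0,0,1],[0.567,-0.099,-0.066,0,0,0,1],[0.567,-0.099,-0.066,0,0,0,1],[0.567,-0.099,-0.066,0,0,0,1],[0.567,-0.099,-0.066,0,0,0,1]]]'
python3 -m jog '[[[0,0,0,0,0,0.02,1],[0,0,0,0,0,0.02,1],[0,0,0,0,0,0.02,1],[0,0,0,0,0,0.02,1],[0,0,0,0,0,0.02,1],[0,0,0,0,0,0,1]]]'
python3 - <<'E'
from h import *
st();c,p,d=shot('wrist','w1');print(np.round(c['extrinsics'],3).tolist(),c['K'][0,0],c['D'])
cv2.imwrite('pics/w1.png',p[:,:,::-1])
E
```

```text
time: 1.23
tool_pos: [470.6, -389.9, 260.5]
tcp_rot: [-179.9, 0.0, 25.6]
ft_force: [0.1, 0.1, 0.1]
finger_gap: 85.4
time: 1.98
tool_pos: [470.0, -390.5, 260.4]
tcp_rot: [-180.0, 0.0, -10.4]
ft_force: [-0.2, 0.0, -0.6]
finger_gap: 85.5
t 1.98 [ 470.  -390.5  260.4] [-180.     0.   -10.4] gap 85.5 F [-0.2  0.  -0.6]
[[-0.18, -0.932, -0.314, 551.43], [-0.984, 0.17, 0.059, -404.707], [-0.002, 0.32, -0.948, 402.602], [0.0, 0.0, 0.0, 1.0]] 314.5583028930017 [-0.02898451  0.          0.          0.          0.        ]
```

View pics/w1.png

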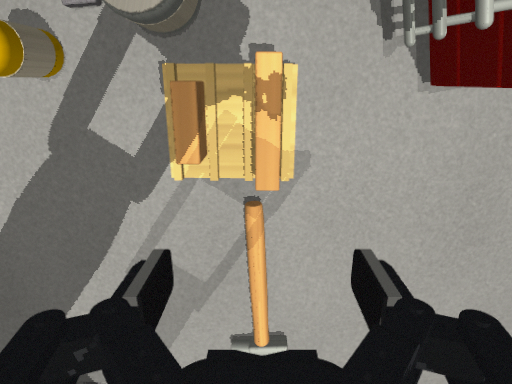

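```bash
python3 - <<'E'
from h import *
def blank(c,d,n):
    X=cloud(c,d);m=(X[...,2]>47)&(X[...,2]<75)&(abs(X[...,0]-506)<95)&(abs(X[...,1]+401)<40)
    k,l,s,_=cv2.connectedComponentsWithStats(m.astype(np.uint8));i=1+s[1:,4].argmax()
    cs=cv2.findContours((l==i).astype(np.uint8),0,1)[0][0][:,0].astype(np.float32)
    b=cv2.boxPoints(cv2.minAreaRect(cs));r=cv2.minAreaRect(plane(c,cs,58)[:,:2].astype(np.float32))
    print(n,b.tolist(),r,'z',np.median(X[l==i][:,2]));return b.mean(0)
t=np.load('pics/top0.npz');w=np.load('pics/w1.npz');ct=camera_params('top')
a=blank(ct,t['d'],'top');b=blank(w,w['d'],'wr')
print(tri(ct,[a],w,[b]))
E
```

```text
top [[375.7891845703125, 207.23370361328125], [381.65283203125, 167.3607177734375], [390.4910888671875, 168.66046142578125], [384.62744140625, 208.533447265625]] ((505.0595703125, -399.8900146484375), (33.141014099121094, 149.58499145507812), 78.90245819091797) z 58.74392866698042
wr [[255.0, 52.0], [282.0, 52.0], [282.0, 190.0], [255.0, 190.0]] ((506.880615234375, -402.3250732421875), (27.48436737060547, 148.0321807861328), 79.24919128417969) z 57.55291795273263
[[ 508.40505027 -404.73309962   38.34872832]]
```

```bash
python3 -c "
from h import *
to(507,-402,100,-10.7);to(507,-402,26,-10.7,25)"
```

```text
t 2.02 [ 470.  -390.5  260.5] [-180.     0.   -10.2] gap 85.5 F [-0.6  0.2 -0.6]
6 x shift [0.129 0.016 0.535]  ;  1 x turn [-0.0001  0.0001  0.0013]
t 2.02 [ 470.  -390.5  260.5] [-180.     0.   -10.2] gap 85.5 F [-0.6  0.2 -0.6]
10 x shift [0.077 0.01  0.469]  ;  1 x turn [-0.0001  0.0001  0.0013]
```

```bash
python3 -m jog '[[[0.129,0.016,0.535,0,0,0.0013,0.7],[0.129,0.016,0.535,0,0,0,0.7],[0.129,0.016,0.535,0,0,0,0.7],[0.129,0.016,0.535,0,0,0,0.7],[0.129,0.016,0.535,0,0,0,0.7],[0.129,0.016,0.535,0,0,0,0.7],[0,0,0.5,0,0,0,0.7],[0,0,0.5,0,0,0,0.7],[0,0,0.48,0,0,0,0.7],[0,0,0,0,0,0,0.7]]]' 40
python3 -m jog '[[[0,0,0,0,0,0,0.3],[0,0,0,0,0,0,0.2],[0,0,0,0,0,0,0.2],[0,0,0,0,0,0,0.2],[0,0,0,0,0,0,0.2],[0,0,0,0,0,0,0.2]]]' 40
```

```text
time: 3.28
tool_pos: [505.5, -401.0, 23.6]
tcp_rot: [-179.8, 0.3, -10.7]
ft_force: [-0.1, 1.5, -0.2]
finger_gap: 59.9
time: 4.03
tool_pos: [508.2, -403.6, 28.4]
tcp_rot: [179.9, -0.1, -10.9]
ft_force: [-0.6, 0.7, 6.2]
finger_gap: 27.4
```

```bash
python3 -m jog '[[[0,0,-0.3,0,0,0,0.2],[0,0,-0.4,0,0,0,0.2],[0,0,-0.4,0,0,0,0.2],[0,0,-0.5,0,0,0,0.2],[0,0,-0.5,0,0,0,0.2],[0,0,0,0,0,0,0.2]]]'
python3 -c "
from h import *
to(465,-200,130,-5.5)"
```

```text
time: 4.78
tool_pos: [509.0, -404.2, 135.8]
tcp_rot: [179.8, -0.3, -10.9]
ft_force: [0.3, -0.1, -1.7]
finger_gap: 27.6
t 4.78 [ 509.  -404.2  135.8] [179.8  -0.3 -10.9] gap 27.6 F [ 0.3 -0.1 -1.7]
7 x shift [-0.233 -0.549  0.013]  ;  1 x turn [ 0.0006 -0.0009 -0.0149]
```

```bash
python3 -m jog '[[[-0.233,-0.549,0,0,0,0,0.2],[-0.233,-0.549,0,0,0,0,0.2],[-0.233,-0.549,0,0,0,0,0.2],[-0.233,-0.549,0,0,0,0,0.2],[-0.233,-0.549,0,0,0,0,0.2],[-0.233,-0.549,0,0,0,0,0.2],[-0.233,-0.549,0.0,0,0,0,0.2],[0,0,0,0,0,-0.0149,0.2],[0,0,0.5,0,0,0,0.2],[0,0,0.5,0,0,0,0.2],[0,0,0.5,0,0,0,0.2],[0,0,0,0,0,0,0.2]]]'
python3 -c "
from h import *
to(465,-200,20,-5.5,10)"
```

```text
time: 6.28
tool_pos: [461.0, -197.2, 53.7]
tcp_rot: [-179.9, 0.3, -5.5]
ft_force: [-0.3, 0.1, -1.6]
finger_gap: 27.6
t 6.28 [ 461.  -197.2   53.7] [-179.9    0.3   -5.5] gap 27.6 F [-0.3  0.1 -1.6]
4 x shift [0.022 0.012 0.168]  ;  1 x turn [-0.0004  0.0008 -0.    ]
```

```bash
python3 -m jog '[[[0,0,0.3,0,0,0,0.2],[0,0,0.3,0,0,0,0.2],[0,0,0.08,0,0,0,0.2],[0,0,0,0,0,0,0.2]]]'; python3 -m jog '[[[0,0,0.03,0,0,0,0.2],[0,0,0,0,0,0,0.2]]]'
```

```text
time: 6.78
tool_pos: [463.1, -198.4, 22.1]
tcp_rot: [-180.0, 0.0, -5.5]
ft_force: [0.2, -0.1, -0.4]
finger_gap: 27.4
time: 7.02
tool_pos: [463.7, -198.7, 21.3]
tcp_rot: [180.0, -0.0, -5.5]
ft_force: [0.1, 0.6, -1.1]
finger_gap: 27.2
```

```bash
python3 -m jog '[[[0,0,0.03,0,0,0,0.2],[0,0,0,0,0,0,0.2]]]'; python3 -m jog '[[[0,0,0.03,0,0,0,0.2],[0,0,0,0,0,0,0.2]]]'
```

```text
time: 7.28
tool_pos: [463.8, -198.8, 20.3]
tcp_rot: [180.0, -0.0, -5.5]
ft_force: [-2.2, 1.1, 4.5]
finger_gap: 27.5
time: 7.52
tool_pos: [463.8, -198.8, 20.3]
tcp_rot: [180.0, -0.0, -5.5]
ft_force: [-11.2, 4.9, 22.6]
finger_gap: 27.3
```

```bash
python3 -m jog '[[[0,0,-0.03,0,0,0,0.3],[0,0,0,0,0,0,0.6],[0,0,0,0,0,0,0.6],[0,0,0,0,0,0,0.6],[0,0,-0.3,0,0,0,0.6],[0,0,-0.5,0,0,0,0.6],[0,0,-0.5,0,0,0,0.6],[0,0.5,0,0,0,0,0],[0,0.5,0,0,0,0,0],[0,0,0,0,0,0,0],[0,0,0,0,0,0,0],[0,0,0,0,0,0,0]]]'
python3 - <<'E'
from h import *
st();c,p,d=shot('wrist','w2');X=cloud(c,d)
m=(X[...,2]>42)&(X[...,2]<60)&(abs(X[...,0]-465)<100)&(abs(X[...,1]+200)<60)
k,l,s,_=cv2.connectedComponentsWithStats(m.astype(np.uint8))
for i in range(1,k):
    if s[i,4]>100: print(s[i],np.median(X[l==i],0),cv2.minAreaRect(X[l==i][:,:2].astype(np.float32)))
E
```

```text
time: 9.02
tool_pos: [458.7, -247.6, 84.6]
tcp_rot: [-180.0, 0.0, -5.5]
ft_force: [-0.1, 0.5, -0.3]
finger_gap: 0.3
t 9.03 [ 458.7 -247.6   84.6] [-180.     0.    -5.5] gap 0.3 F [-0.1  0.5 -0.3]
[ 149   99   63  194 8862] [ 486.31905115 -200.95155609   49.62174361] ((472.80584716796875, -198.84359741210938), (28.13936996459961, 130.16441345214844), 84.70404815673828)
```

```bash
python3 -m jog '[[[0,0,0.42,0,0,0,0],[0,0,0.42,0,0,0,0],[0,-0.2,0,0,0,0,0],[0,-0.15,0,0,0,0,0],[0,-0.15,0,0,0,0,0],[0,-0.15,0,0,0,0,0],[0,-0.15,0,0,0,0,0],[0,-0.15,0,0,0,0,0],[0,0,0,0,0,0,0]]]'
python3 - <<'E'
from h import *
st();c,p,d=shot('wrist','w3');X=cloud(c,d)
m=(X[...,2]>20)&(X[...,2]<75)&(abs(X[...,0]-475)<110)&(X[...,1]>-205)&(X[...,1]<-60)
k,l,s,_=cv2.connectedComponentsWithStats(m.astype(np.uint8))
for i in range(1,k):
    if s[i,4]>100: print(s[i],np.median(X[l==i],0),np.percentile(X[l==i][:,2],[5,95]),cv2.minAreaRect(X[l==i][:,:2].astype(np.float32)))
E
```

```text
time: 10.2
tool_pos: [465.4, -204.9, 48.4]
tcp_rot: [179.6, -0.3, -5.5]
ft_force: [-17.1, -8.0, 36.0]
finger_gap: -0.1
t 10.2 [ 465.4 -204.9   48.4] [179.6  -0.3  -5.5] gap -0.1 F [-17.1  -8.   36. ]
[  187   105    77   188 11065] [ 500.43747358 -189.1954784    51.08141888] [42.64304661 58.96574537] ((490.92108154296875, -189.67459106445312), (35.03757858276367, 95.84699249267578), 84.54061889648438)
[255 321  11  34 216] [ 397.8746812  -196.52469976   33.3914845 ] [22.54390687 41.16342515] ((400.4993591308594, -196.8336639404297), (6.40130615234375, 22.995389938354492), 84.7544937133789)
```

```bash
python3 -m jog '[[[0,-0.05,-0.1,0,0,0,0],[0,-0.15,0,0,0,0,0],[0,-0.15,0,0,0,0,0],[0,-0.15,0,0,0,0,0],[0,0,0,0,0,0,0]]]'
python3 - <<'E'
from h import *
st();c,p,d=shot('wrist','w4');X=cloud(c,d)
m=(X[...,2]>18)&(X[...,2]<75)&(abs(X[...,0]-475)<110)&(X[...,1]>-230)&(X[...,1]<-60)
k,l,s,_=cv2.connectedComponentsWithStats(m.astype(np.uint8))
for i in range(1,k):
    if s[i,4]>100: print(s[i],np.median(X[l==i],0),np.percentile(X[l==i][:,2],[5,95]),cv2.minAreaRect(X[l==i][:,:2].astype(np.float32)))
E
```

```text
time: 10.88
tool_pos: [465.1, -175.1, 46.9]
tcp_rot: [-180.0, 0.1, -5.4]
ft_force: [-0.0, -0.9, -0.1]
finger_gap: -0.1
t 10.88 [ 465.1 -175.1   46.9] [-1.8e+02  1.0e-01 -5.4e+00] gap -0.1 F [-0.  -0.9 -0.1]
[  183    99   112   194 16316] [ 497.13047639 -161.84396147   27.71035737] [26.54641194 64.02692889] ((484.23040771484375, -162.40139770507812), (54.54049301147461, 114.0434341430664), 84.31026458740234)
[257 321  10  17 156] [ 398.13293666 -167.68628063   27.7316508 ] [26.53016217 28.4739712 ] ((398.1434326171875, -167.62127685546875), (5.859523296356201, 14.625773429870605), 84.17327117919922)
```

```bash
python3 -m jog '[[[-0.1,0,-0.6,0,0,0,0],[-0.2,0,-0.6,0,0,0,0.3],[-0.2,-0.1,-0.6,0,0,0,1],[-0.2,-0.1,-0.6,0,0,0,1],[-0.2,-0.1,-0.6,0,0,0,1],[0,-0.1,-0.6,0,0,0,1],[0,0,-0.4,0,0,0,1],[0,0,0,0,0,0,1]]]'
cat >>h.py <<'E'
def flat(c,p,d,x,y,z,lo,hi,rx=110,ry=60):
    X=cloud(c,d);m=(X[...,2]>lo)&(X[...,2]<hi)&(abs(X[...,0]-x)<rx)&(abs(X[...,1]-y)<ry)
    k,l,s,_=cv2.connectedComponentsWithStats(m.astype(np.uint8));i=1+s[1:,4].argmax()
    cs=cv2.findContours((l==i).astype(np.uint8),0,1)[0];cs=max(cs,key=len)[:,0].astype(np.float32)
    r=cv2.minAreaRect(plane(c,cs,z)[:,:2].astype(np.float32));print('rect',np.round(r[0],1),np.round(r[1],1),round(r[2],1),'z',np.round(np.median(X[l==i][:,2]),1),'bbox',s[i]);return r
E
python3 - <<'E'
from h import *
st();c,p,d=shot('wrist','w5');flat(c,p,d,475,-165,28,18,45)
cv2.imwrite('pics/w5.png',p[:,:,::-1])
E
```

```text
time: 11.92
tool_pos: [423.5, -152.5, 249.0]
tcp_rot: [179.9, -0.2, -5.5]
ft_force: [1.1, 0.6, -0.1]
finger_gap: 85.5
t 11.93 [ 423.5 -152.5  249. ] [179.9  -0.2  -5.5] gap 85.5 F [ 1.1  0.6 -0.1]
rect [ 466.3 -158.1] [ 49.9 147.6] 84.5 z 27.6 bbox [ 241   50   47  133 5813]
```

View pics/w5.png

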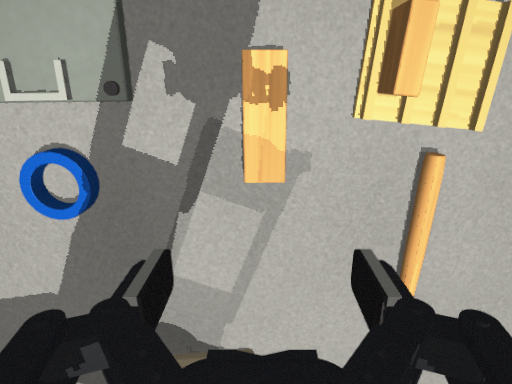

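```bash
python3 -c "
from h import *
c=camera_params('top')
P=plane(c,[(150+u/5.5,90+v/5.4) for u,v in [(513,268),(613,280),(590,520),(488,510)]],30);print(P,P.mean(0))
to(540,75,300,-5.5,40)"
```

```text
[[688.44951858 109.86271781  30.        ]
 [680.25568768  42.4383543   30.        ]
 [513.2018564   57.32311448  30.        ]
 [519.75065034 124.7857367   30.        ]] [600.41442825  83.60248082  30.        ]
t 11.97 [ 422.9 -152.2  247.5] [180.   -0.   -5.5] gap 85.2 F [ 0.1 -0.  -0.1]
7 x shift [ 0.271 -0.678 -0.15 ]  ;  1 x turn [ 0.0001 -0.0001 -0.    ]
```

```bash
python3 -m jog '[[[0.271,-0.678,-0.15,0,0,0,1],[0.271,-0.678,-0.15,0,0,0,1],[0.271,-0.678,-0.15,0,0,0,1],[0.271,-0.678,-0.15,0,0,0,1],[0.271,-0.678,-0.15,0,0,0,1],[0.271,-0.678,-0.15,0,0,0,1],[0.271,-0.678,-0.15,0,0,0,1],[0,0,0,0,0,0,1],[0,0,0,0,0,0,1]]]'
python3 - <<'E'
from h import *
st();c,p,d=shot('wrist','w6')
cv2.imwrite('pics/w6.png',p[:,:,::-1])
E
```

```text
time: 13.1
tool_pos: [539.1, 74.7, 298.2]
tcp_rot: [180.0, 0.2, -5.5]
ft_force: [0.1, -0.5, 0.3]
finger_gap: 85.0
t 13.1 [539.1  74.7 298.2] [180.    0.2  -5.5] gap 85.0 F [ 0.1 -0.5  0.3]
```

View pics/w6.png

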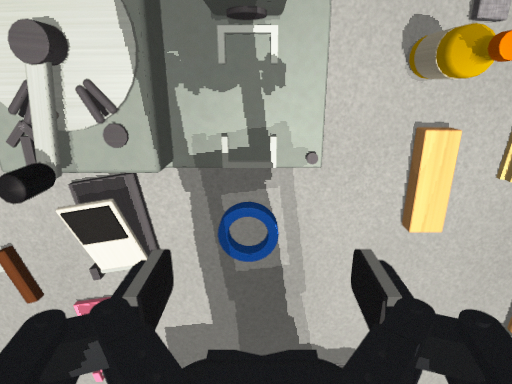

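```bash
python3 - <<'E'
from h import *
w=np.load('pics/w6.npz');p=w['p'].astype(int);X=cloud(w,w['d'])
m=np.zeros((384,512),bool);m[10:180,195:295]=1
b=m&(p.min(2)>150)
h=m&(X[...,2]>25.5)&(X[...,2]<36)
for n,k in (('col',b),('dep',h)):
    v,u=np.nonzero(k);print(n,len(u),u.min(),u.max(),v.min(),v.max(),np.round(X[k][:,2].mean(),1));r=cv2.minAreaRect(plane(w,np.c_[u,v],30)[:,:2].astype(np.float32));print(r)
v,u=np.nonzero(m&(p.min(2)<400)&~h);print('bed z',np.median(X[m&~h][:,2]))
cv2.imwrite('pics/dbg.png',np.vstack([cv2.resize(k[5:185,190:300].astype(np.uint8)*255,None,fx=3,fy=3,interpolation=0) if 0 else cv2.resize(k[5:185,190:300].astype(np.uint8)*255,None,fx=2,fy=1.6,interpolation=0) for k in(b,h)]))
# knob + hub
for n,(u,v) in dict(knob=(28,182),hub=(35,42),treadfar=(85,200),round=(115,135)).items(): print(n,np.round(X[v,u]))
E
```

```text
col 7522 195 294 10 179 21.6
((599.8707275390625, 95.14086151123047), (131.63133239746094, 206.2798309326172), 86.2811279296875)
dep 1609 213 283 10 167 29.7
((608.4661254882812, 83.63356018066406), (81.72647857666016, 188.7744903564453), 85.5392837524414)
bed z 19.6116494380409
knob [556. 292. 166.]
hub [679. 273. 128.]
treadfar [485. 341.  13.]
round [582. 236.  91.]
```

View pics/dbg.png

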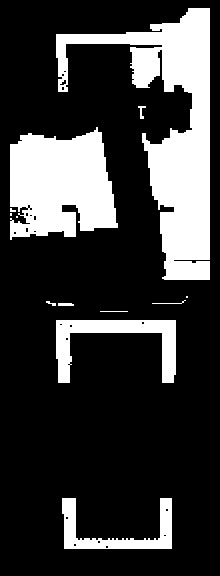

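```bash
python3 - <<'E'
from h import *
w=np.load('pics/w6.npz');X=cloud(w,w['d'])
m=np.zeros((384,512),bool);m[17:175,210:285]=1
h=(m&(X[...,2]>25)&(X[...,2]<36)).astype(np.uint8)
k,l,s,_=cv2.connectedComponentsWithStats(h);ids=[i for i in range(1,k) if s[i,4]>150];print(s[ids])
v,u=np.nonzero(np.isin(l,ids));P=plane(w,np.c_[u,v],30)[:,:2].astype(np.float32)
print(cv2.minAreaRect(P))
for i in ids:
    v,u=np.nonzero(l==i);r=cv2.minAreaRect(plane(w,np.c_[u,v],30)[:,:2].astype(np.float32));print(r,cv2.boxPoints(r).tolist())
E
python3 -c "
from h import *
to(466.3,-158.1,100,-5.5,35)"
```

```text
[[218  25  60  39 895]
 [221 136  55  32 668]]
((601.484619140625, 87.50398254394531), (71.65458679199219, 173.33551025390625), 84.21805572509766)
((666.6200561523438, 80.70664978027344), (71.1365737915039, 42.13990020751953), 84.43594360351562) [[642.20068359375, 47.348854064941406], [684.14208984375, 43.263038635253906], [691.0394287109375, 114.06444549560547], [649.0980224609375, 118.15026092529297]]
((536.211181640625, 94.14128112792969), (71.51548767089844, 41.786338806152344), 84.48603057861328) [[511.978759765625, 60.55658721923828], [553.57177734375, 56.541404724121094], [560.443603515625, 127.7259750366211], [518.8505859375, 131.74114990234375]]
t 13.15 [539.2  74.4 298.6] [ 1.8e+02  1.0e-01 -5.5e+00] gap 85.4 F [-0.   0.7 -0.3]
9 x shift [-0.11   0.53   0.442]  ;  1 x turn [ 0.0001  0.0004 -0.0001]
```

```bash
python3 -m jog '[[[-0.11,0.53,0.442,0,0,0,1],[-0.11,0.53,0.442,0,0,0,1],[-0.11,0.53,0.442,0,0,0,1],[-0.11,0.53,0.442,0,0,0,1],[-0.11,0.53,0.442,0,0,0,1],[-0.11,0.53,0.442,0,0,0,1],[-0.11,0.53,0.442,0,0,0,1],[-0.11,0.53,0.442,0,0,0,1],[-0.11,0.53,0.442,0,0,0,1],[0,0,0,0,0,0,1],[0,0,0,0,0,0,1]]]' 40
python3 -c "
from h import *
to(466.3,-158.1,2,-5.5,25)"
```

```text
time: 14.52
tool_pos: [467.5, -157.7, 101.5]
tcp_rot: [-180.0, -0.0, -5.6]
ft_force: [0.2, 0.6, -0.1]
finger_gap: 85.3
t 14.53 [ 467.5 -157.7  101.5] [-180.    -0.    -5.6] gap 85.3 F [ 0.2  0.6 -0.1]
4 x shift [-0.006  0.003  0.497]  ;  1 x turn [-0.     -0.     -0.0002]
```

```bash
python3 -m jog '[[[0,0,0.497,0,0,0,1],[0,0,0.497,0,0,0,1],[0,0,0.497,0,0,0,1],[0,0,0.44,0,0,0,1],[0,0,0,0,0,0,1],[0,0,0,0,0,0,0.6],[0,0,0,0,0,0,0.45],[0,0,0,0,0,0,0.45],[0,0,0,0,0,0,0.45],[0,0,0,0,0,0,0.45]]]' 40
```

```text
time: 15.78
tool_pos: [469.1, -158.0, 6.3]
tcp_rot: [180.0, -0.2, -5.5]
ft_force: [-0.3, 1.3, 5.6]
finger_gap: 49.2
```

```bash
python3 -m jog '[[[0,0,-0.3,0,0,0,0.45],[0,0,-0.5,0,0,0,0.45],[0,0,-0.5,0,0,0,0.45],[0,0,-0.5,0,0,0,0.45],[0,0,-0.5,0,0,0,0.45],[0,0,-0.2,0,0,0,0.45],[0,0,0,0,0,0,0.45]]]'
python3 -c "
from h import *
to(590,87.5,130,-5.65,40)"
```

```text
time: 16.65
tool_pos: [468.2, -157.7, 130.5]
tcp_rot: [180.0, -0.1, -5.5]
ft_force: [0.6, 0.1, -1.2]
finger_gap: 49.0
t 16.65 [ 468.2 -157.7  130.5] [ 1.8e+02 -1.0e-01 -5.5e+00] gap 49.0 F [ 0.6  0.1 -1.2]
7 x shift [ 0.279 -0.731  0.001]  ;  1 x turn [ 0.0001 -0.0003  0.0004]
```

```bash
python3 -m jog '[[[0.279,-0.731,0,0,0,0,0.45],[0.279,-0.731,0,0,0,0,0.45],[0.279,-0.731,0,0,0,0,0.45],[0.279,-0.731,0,0,0,0,0.45],[0.279,-0.731,0,0,0,0,0.45],[0.279,-0.731,0,0,0,0,0.45],[0.279,-0.731,0,0,0,0.0004,0.45],[0,0,0,0,0,0,0.45],[0,0,0,0,0,0,0.45]]]'
python3 - <<'E'
from h import *
st();c,p,d=shot('wrist','w7');X=cloud(c,d)
cv2.imwrite('pics/w7.png',p[:,:,::-1])
m=(X[...,2]>24)&(X[...,2]<36)&(abs(X[...,0]-601)<110)&(abs(X[...,1]-87)<60)
k,l,s,_=cv2.connectedComponentsWithStats(m.astype(np.uint8))
for i in range(1,k):
    if s[i,4]>100:
        v,u=np.nonzero(l==i);r=cv2.minAreaRect(plane(c,np.c_[u,v],30)[:,:2].astype(np.float32));print(s[i],np.round(cv2.boxPoints(r),1).tolist(),r[2])
flat(c,p,d,590,87,150,143,165)
E
```

```text
time: 17.77
tool_pos: [588.4, 87.5, 128.1]
tcp_rot: [180.0, 0.1, -5.6]
ft_force: [-0.4, -0.3, -1.4]
finger_gap: 49.2
t 17.77 [588.4  87.5 128.1] [ 1.8e+02  1.0e-01 -5.6e+00] gap 49.2 F [-0.4 -0.3 -1.4]
[ 212   58  101   49 2069] [[650.7999877929688, 46.099998474121094], [683.9000244140625, 42.900001525878906], [691.0, 114.69999694824219], [657.9000244140625, 118.0]] 84.36552429199219
rect [602.5  82.9] [ 82.9 121.9] 70.2 z 149.2 bbox [  167   110   191   246 29768]
```

View pics/w7.png

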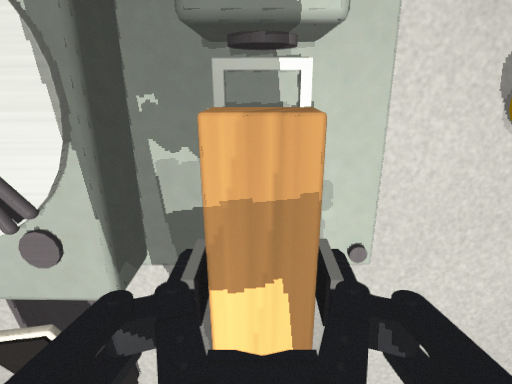

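```bash
python3 - <<'E'
from h import *
w=np.load('pics/w7.npz');X=cloud(w,w['d']);zt=np.median(X[130:160,240:280,2]);print('z top',zt,X[115:120,262,2])
m=(X[...,2]>zt-5)&(X[...,2]<zt+8)
E=[]
for v in (125,150,175,200,225):
    u=np.nonzero(m[v,150:360])[0]+150;P=plane(w,[(u.min()-.5,v),(u.max()+.5,v)],zt)[:,:2];E.append(P.mean(0));print(v,u.min(),u.max(),P.round(1).tolist(),np.linalg.norm(P[0]-P[1]))
E=np.array(E);k=np.polyfit(E[:,0],E[:,1],1);print('yaw',np.degrees(np.arctan(k[0])),'y at 601.4',np.polyval(k,601.4),'line nest y there 87.4')
v=[np.nonzero(m[90:,u])[0][0]+90 for u in range(215,312,10)];print(v)
F=plane(w,[(u,vv-.5) for u,vv in zip(range(215,312,10),v)],zt);print('far end',F.mean(0))
E
```

```text
z top 149.02367602341653 [149.34719397 147.70613003 149.33902192 148.09916237 149.3323158 ]
125 197 326 [[658.1, 106.5], [653.2, 57.2]] 49.57655134345539
150 199 324 [[648.5, 107.3], [643.6, 58.3]] 49.25799349006231
175 201 322 [[638.3, 108.2], [633.5, 59.5]] 48.94101392857735
200 202 321 [[627.7, 109.5], [622.8, 60.3]] 49.45119255025929
225 204 319 [[616.4, 110.5], [611.6, 61.5]] 49.15980081051117
yaw -5.649195525529163 y at 601.4 87.2469631021371 line nest y there 87.4
[np.int64(111), np.int64(111), np.int64(111), np.int64(111), np.int64(111), np.int64(111), np.int64(111), np.int64(111), np.int64(111), np.int64(111)]
far end [661.07244558  81.90799092 149.02367602]
```

```bash
python3 -m jog '[[[0.297,0,0,0,0,0,0.45],[0,0,0.4,0,0,0,0.45],[0,0,0.4,0,0,0,0.45],[0,0,0.4,0,0,0,0.45],[0,0,0.3,0,0,0,0.45],[0,0,0.15,0,0,0,0.45],[0,0,0,0,0,0,0.45],[0,0,0,0,0,0,0.45]]]'
python3 - <<'E'
from h import *
st();c,p,d=shot('wrist','w8');X=cloud(c,d)
m=(X[...,2]>24)&(X[...,2]<36)&(abs(X[...,0]-660)<60)&(abs(X[...,1]-87)<60)
k,l,s,_=cv2.connectedComponentsWithStats(m.astype(np.uint8));i=1+s[1:,4].argmax();v,u=np.nonzero(l==i);print(s[i],np.round(cv2.boxPoints(cv2.minAreaRect(plane(c,np.c_[u,v],30)[:,:2].astype(np.float32))),1).tolist())
zt=np.median(X[150:200,240:280,2]);print(zt)
m=(X[...,2]>zt-6)&(X[...,2]<zt+8);m[:,:140]=0;m[:,380:]=0
for v in (130,150,175,200,225):
    u=np.nonzero(m[v])[0]
    if len(u)>20:P=plane(c,[(u.min()-.5,v),(u.max()+.5,v)],zt)[:,:2];print(v,P.round(1).tolist(),P.mean(0))
v=[np.nonzero(m[60:,u])[0][0]+60 for u in range(225,300,10)];print(v);print(plane(c,[(u,a-.5) for u,a in zip(range(225,300,10),v)],zt).mean(0))
E
```

```text
time: 18.82
tool_pos: [604.9, 86.5, 47.9]
tcp_rot: [-180.0, -0.1, -5.6]
ft_force: [0.5, 1.0, -1.3]
finger_gap: 49.4
t 18.82 [604.9  86.5  47.9] [-1.8e+02 -1.0e-01 -5.6e+00] gap 49.4 F [ 0.5  1.  -1.3]
[ 190   82  148   85 3649] [[642.4000244140625, 46.900001525878906], [684.2000122070312, 42.70000076293945], [691.2999877929688, 114.4000015258789], [649.5, 118.5]]
69.1715832675227
130 [[672.7, 105.4], [667.8, 56.6]] [670.23861302  81.00391958]
150 [[664.9, 106.3], [660.1, 57.3]] [662.50495921  81.7722322 ]
175 [[654.8, 107.1], [650.0, 58.4]] [652.39600126  82.77635051]
200 [[644.2, 108.4], [639.3, 59.3]] [641.74952924  83.83420712]
225 [[632.9, 109.4], [628.1, 60.5]] [630.50858457  84.95087754]
[np.int64(60), np.int64(60), np.int64(60), np.int64(60), np.int64(60), np.int64(60), np.int64(60), np.int64(60)]
[695.33225908  79.04441328  69.17158327]
```

```bash
python3 - <<'E'
from h import *
w=np.load('pics/w8.npz');X=cloud(w,w['d'])
print([(v,int(X[v,262,2])) for v in range(60,150,3)])
print(X[120:126,262].round(1).tolist())
E
```

```text
[(60, 77), (63, 77), (66, 71), (69, 48), (72, 19), (75, 19), (78, 20), (81, 18), (84, 28), (87, 29), (90, 29), (93, 31), (96, 30), (99, 19), (102, 20), (105, 18), (108, 51), (111, 67), (114, 68), (117, 69), (120, 68), (123, 69), (126, 69), (129, 69), (132, 68), (135, 69), (138, 68), (141, 68), (144, 69), (147, 67)]
[[673.9, 80.4, 68.5], [673.6, 80.5, 69.1], [673.2, 80.5, 69.0], [672.9, 80.5, 69.7], [672.6, 80.6, 70.1], [672.1, 80.6, 69.3]]
```

```bash
python3 -m jog '[[[-0.028,0.012,0.1,0,0,0,0.45],[0,0,0.1,0,0,0,0.45],[0,0,0.1,0,0,0,0.45],[0,0,0.07,0,0,0,0.45],[0,0,0,0,0,0,0.45]]]';python3 -m jog '[[[0,0,0.04,0,0,0,0.45],[0,0,0,0,0,0,0.45]]]'
```

```text
time: 19.5
tool_pos: [602.4, 85.9, 28.0]
tcp_rot: [180.0, 0.1, -5.6]
ft_force: [0.6, -0.0, -1.3]
finger_gap: 48.9
time: 19.75
tool_pos: [602.9, 85.9, 26.6]
tcp_rot: [-180.0, -0.0, -5.6]
ft_force: [-0.5, -0.0, -1.2]
finger_gap: 49.2
```

```bash
python3 -m jog '[[[0,0,0.03,0,0,0,0.45],[0,0,0,0,0,0,0.45]]]'; python3 -m jog '[[[0,0,0.02,0,0,0,0.45],[0,0,0,0,0,0,0.45]]]'
```

```text
time: 20.0
tool_pos: [603.0, 85.9, 26.4]
tcp_rot: [180.0, -0.0, -5.6]
ft_force: [-5.2, 0.2, 8.3]
finger_gap: 49.5
time: 20.25
tool_pos: [603.0, 85.9, 26.3]
tcp_rot: [180.0, -0.0, -5.6]
ft_force: [-9.7, 0.2, 17.3]
finger_gap: 49.7
```

Seated contact at the expected height. Release, rise, check.

```bash
python3 -m jog '[[[0,0,-0.03,0,0,0,0.6],[0,0,0,0,0,0,0.85],[0,0,0,0,0,0,0.85],[0,0,0,0,0,0,0.85],[0,0,-0.3,0,0,0,0.85],[0,0,-0.6,0,0,0,0.85],[-0.3,0,-0.6,0,0,0,0.85],[-0.3,0,-0.7,0,0,0,0.85],[-0.3,0,-0.7,0,0,0,0.85],[-0.3,0,-0.7,0,0,0,0.85],[0,0,-0.7,0,0,0,0.85],[0,0,0,0,0,0,0.85]]]'
python3 - <<'E'
from h import *
st();c,p,d=shot('wrist','w9');flat(c,p,d,601,87,48,38,60,85,45);X=cloud(c,d)
# treadle / knob points
cv2.imwrite('pics/w9.png',p[:,:,::-1])
E
```

```text
time: 21.75
tool_pos: [545.1, 92.0, 246.0]
tcp_rot: [-179.9, -0.5, -5.6]
ft_force: [-0.4, -1.1, -0.2]
finger_gap: 72.9
t 21.75 [545.1  92.  246. ] [-179.9   -0.5   -5.6] gap 72.9 F [-0.4 -1.1 -0.2]
rect [600.9  87.7] [ 50.  147.4] 84.4 z 47.6 bbox [ 237   35   51  144 6783]
```

View pics/w9.png

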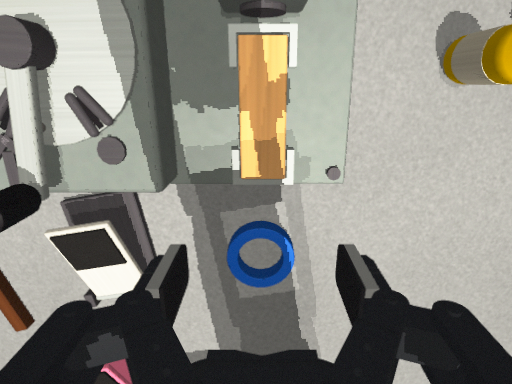

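```bash
python3 -c "
from h import *
to(510,285,300,-5.6,40)"
```

```text
t 21.8 [544.2  91.9 243.5] [-180.    -0.3   -5.6] gap 73.1 F [-0.6 -0.4 -0.9]
6 x shift [-0.176 -0.629 -0.189]  ;  1 x turn [-0.0001 -0.0008 -0.0001]
```

```bash
python3 -m jog '[[[-0.176,0,-0.6,0,0,0,0.85],[-0.176,-0.629,-0.5,0,0,0,0.85],[-0.176,-0.629,-0.05,0,0,0,0.85],[-0.176,-0.629,0,0,0,0,0.85],[-0.176,-0.629,0,0,0,0,0.85],[-0.176,-0.629,0,0,0,0,0.85],[0,-0.629,0,0,0,0,0.85],[0,0,0,0,0,0,0.85],[0,0,0,0,0,0,0.85]]]'
python3 - <<'E'
from h import *
st();c,p,d=shot('wrist','w10');X=cloud(c,d)
for n,lo,hi,x,y in (('knob',168,185,555,297),('hub',118,135,679,276)):
    m=(X[...,2]>lo)&(X[...,2]<hi)&(abs(X[...,0]-x)<45)&(abs(X[...,1]-y)<45)
    k,l,s,ce=cv2.connectedComponentsWithStats(m.astype(np.uint8))
    for i in range(1,k):
        if s[i,4]>60: print(n,s[i],np.round(ce[i]),X[l==i].mean(0).round(1),np.ptp(X[l==i],axis=0).round(1))
cv2.imwrite('pics/w10.png',p[:,:,::-1])
E
```

```text
time: 22.92
tool_pos: [508.8, 284.2, 297.2]
tcp_rot: [179.9, 0.1, -5.6]
ft_force: [0.2, 0.1, 0.5]
finger_gap: 72.9
t 22.93 [508.8 284.2 297.2] [ 1.799e+02  1.000e-01 -5.600e+00] gap 72.9 F [0.2 0.1 0.5]
knob [215 116  35  35 946] [232. 133.] [553.7 306.2 173.8] [29.3 29.1  9.3]
hub [232   0  29  38 836] [245.  18.] [649.  286.6 120.7] [30.1 29.  10.3]
```

View pics/w10.png

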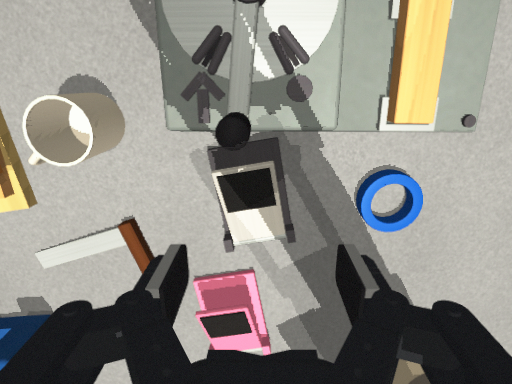

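```bash
python3 -c "
from h import *
to(553.7,306.2,220,-5.6,30);to(553.7,306.2,133,-5.6,30)"
```

```text
t 22.98 [509.  283.9 297.4] [ 1.799e+02  1.000e-01 -5.700e+00] gap 72.4 F [-0.4 -0.8 -0.3]
4 x shift [ 0.212 -0.134  0.387]  ;  1 x turn [ 0.0002  0.0001 -0.0002]
t 22.98 [509.  283.9 297.4] [ 1.799e+02  1.000e-01 -5.700e+00] gap 72.4 F [-0.4 -0.8 -0.3]
6 x shift [ 0.142 -0.089  0.548]  ;  1 x turn [ 0.0002  0.0001 -0.0002]
```

```bash
python3 -m jog '[[[0.212,-0.134,0.387,0,0,0,0.85],[0.212,-0.134,0.387,0,0,0,0.85],[0.212,-0.134,0.387,0,0,0,0.85],[0.212,-0.134,0.387,0,0,0,0.85],[0,0,0,0,0,0,0.85],[0,0,0.4,0,0,0,0.85],[0,0,0.4,0,0,0,0.85],[0,0,0.4,0,0,0,0.85],[0,0,0.4,0,0,0,0.85],[0,0,0.14,0,0,0,0.85],[0,0,0,0,0,0,0.85]]]' 25
python3 -m jog '[[[0,0,0,0,0,0,0.5],[0,0,0,0,0,0,0.25],[0,0,0,0,0,0,0.2],[0,0,0,0,0,0,0.2],[0,0,0,0,0,0,0.2]]]' 25
python3 -c "
from h import *
to(581.4,363.6,133,-5.6,8)"
```

```text
time: 24.35
tool_pos: [553.6, 307.1, 132.9]
tcp_rot: [180.0, 0.1, -5.6]
ft_force: [-0.6, -0.2, 0.3]
finger_gap: 72.7
time: 24.98
tool_pos: [554.5, 307.5, 134.7]
tcp_rot: [-180.0, -0.1, -5.6]
ft_force: [-0.9, -0.9, 5.0]
finger_gap: 29.0
t 24.98 [554.5 307.5 134.7] [-1.8e+02 -1.0e-01 -5.6e+00] gap 29.0 F [-0.9 -0.9  5. ]
8 x shift [ 0.053 -0.146  0.004]  ;  1 x turn [-0.0001 -0.0002 -0.0001]
```

```bash
python3 -m jog '[[[0.024,-0.18,0,0,0,0,0.2],[0.036,-0.178,0,0,0,0,0.2],[0.05,-0.174,0,0,0,0,0.2],[0.062,-0.17,0,0,0,0,0.2],[0,0,0,0,0,0,0.2]]]'
python3 -m jog '[[[0.074,-0.166,0,0,0,0,0.2],[0.096,-0.176,0,0,0,0,0.2],[0.098,-0.154,0,0,0,0,0.2],[0,0,0,0,0,0,0.2],[0,0,0,0,0,0,0.2]]]'
```

```text
time: 25.6
tool_pos: [566.1, 341.1, 134.3]
tcp_rot: [180.0, -0.0, -5.7]
ft_force: [-3.5, -3.3, 6.7]
finger_gap: 29.2
time: 26.22
tool_pos: [582.1, 364.5, 134.0]
tcp_rot: [180.0, -0.0, -5.7]
ft_force: [-1.7, -4.1, 4.5]
finger_gap: 28.9
```

```bash
python3 -m jog '[[[0,0,0,0,0,0,0.5],[0,0,0,0,0,0,0.85],[0,0,0,0,0,0,0.85],[0,0,0,0,0,0,0.85],[0,0,-0.4,0,0,0,0.85],[0,0,-0.6,0,0,0,0.85],[0,0,-0.6,0,0,0,0.85],[-0.5,0.2,-0.6,0,0,0,0.85],[-0.6,0.3,-0.5,0,0,0,0.85],[-0.6,0.3,-0.5,0,0,0,0.85],[0,0,0,0,0,0,0.85],[0,0,0,0,0,0,0.85]]]'
python3 - <<'E'
from h import *
st();c,p,d=shot('wrist','w11');X=cloud(c,d)
m=(X[...,2]>165)&(X[...,2]<185)&(abs(X[...,0]-580)<45)&(abs(X[...,1]-362)<45)
k,l,s,ce=cv2.connectedComponentsWithStats(m.astype(np.uint8))
for i in range(1,k):
    if s[i,4]>60:
        P=X[l==i].mean(0);v=P[:2]-[681,280];print('knob',P.round(1),np.linalg.norm(v),'angle',-(np.pi-np.radians(5.65)-np.arctan2(v[1],v[0])))
cv2.imwrite('pics/w11.png',p[:,:,::-1])
E
```

```text
time: 27.72
tool_pos: [493.6, 333.4, 294.4]
tcp_rot: [-180.0, -0.1, -5.6]
ft_force: [-0.8, 0.0, -1.7]
finger_gap: 72.9
t 27.73 [493.6 333.4 294.4] [-1.8e+02 -1.0e-01 -5.6e+00] gap 72.9 F [-0.8  0.  -1.7]
knob [580.6 363.  173.7] 130.31168757955024 angle -0.5921215670067403
```

View pics/w11.png

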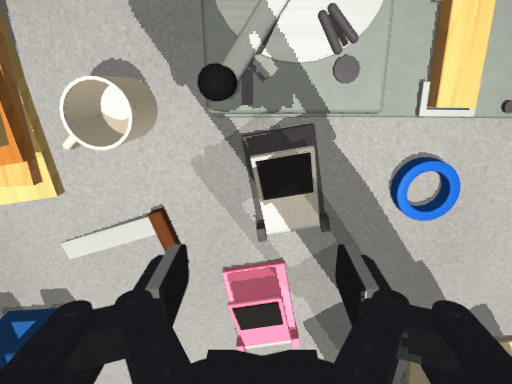

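```bash
python3 - <<'E'
from h import *
w=np.load('pics/w11.npz');X=cloud(w,w['d']);p=w['p'].astype(int)
hsv=cv2.cvtColor(w['p'],cv2.COLOR_RGB2HSV)
for u,v in [(250,157),(317,147),(283,153),(285,165),(288,190),(292,220),(262,233),(322,228)]: print((u,v),X[v,u].round(1),p[v,u])
m=(X[...,2]>40)&(X[...,2]<80)&(abs(X[...,0]-445)<70)&(abs(X[...,1]-300)<60);m[:135]=0
k,l,s,ce=cv2.connectedComponentsWithStats(m.astype(np.uint8));i=1+s[1:,4].argmax();print(s[i])
P=X[l==i];print(cv2.boxPoints(cv2.minAreaRect(P[:,:2].astype(np.float32))).round(1).tolist(),P[:,2].max())
E
```

```text
(250, 157) [493.3 349.2  66. ] [114 110 100]
(317, 147) [ 4.837e+02  2.581e+02 -3.000e-01] [114 112 108]
(283, 153) [494.9 309.4  68.8] [153 146 133]
(285, 165) [479.6 308.1  66.9] [25 23 18]
(288, 190) [443.  306.1  54.3] [30 26 21]
(292, 220) [390.1 302.5  31.7] [178 171 154]
(262, 233) [374.6 346.5  32.6] [117 111 111]
(322, 228) [373.9 261.1  32.5] [64 61 63]
[ 250  145   68   68 3524]
[[408.29998779296875, 344.1000061035156], [413.79998779296875, 266.1000061035156], [500.70001220703125, 272.20001220703125], [495.1000061035156, 350.20001220703125]] 73.28719998127991
```

```bash
python3 -c "
from h import *
to(478,310,84,-5.6,30)"
```

```text
t 27.77 [493.5 333.3 293.3] [180.    0.   -5.7] gap 72.6 F [-0.2  0.4 -0.1]
8 x shift [-0.033  0.062  0.523]  ;  1 x turn [ 0.      0.     -0.0002]
```

```bash
python3 -m jog '[[[-0.033,0.062,0.523,0,0,0,0],[-0.033,0.062,0.523,0,0,0,0],[-0.033,0.062,0.523,0,0,0,0],[-0.033,0.062,0.523,0,0,0,0],[-0.033,0.062,0.523,0,0,0,0],[-0.033,0.062,0.523,0,0,0,0],[-0.033,0.062,0.523,0,0,0,0],[-0.033,0.062,0.523,0,0,0,0],[0,0,0,0,0,0,0],[0,0,0,0,0,0,0]]]'
python3 -m jog '[[[0,0,0.16,0,0,0,0],[0,0,0.16,0,0,0,0],[0,0,0.16,0,0,0,0],[0,0,0.16,0,0,0,0],[0,0,0.16,0,0,0,0],[0,0,0.1,0,0,0,0],[0,0,0,0,0,0,0]]]'
```

```text
time: 29.02
tool_pos: [478.1, 310.1, 84.7]
tcp_rot: [180.0, 0.0, -5.7]
ft_force: [0.0, 0.0, 0.1]
finger_gap: -0.3
time: 29.9
tool_pos: [479.3, 310.4, 40.4]
tcp_rot: [-179.9, -0.2, -5.7]
ft_force: [3.4, -0.0, 7.9]
finger_gap: 0.4
```

```bash
python3 -m jog '[[[0,0,0.08,0,0,0,0],[0,0,0,0,0,0,0]]]';python3 -m jog '[[[0,0,0.05,0,0,0,0],[0,0,0,0,0,0,0]]]'
```

```text
time: 30.15
tool_pos: [479.7, 310.5, 36.8]
tcp_rot: [-179.9, -0.2, -5.7]
ft_force: [3.9, -1.0, 8.9]
finger_gap: -0.1
time: 30.4
tool_pos: [480.0, 310.5, 34.6]
tcp_rot: [-179.9, -0.3, -5.7]
ft_force: [4.2, -0.4, 9.9]
finger_gap: -0.1
```

```bash
python3 -m jog '[[[0,0,0.03,0,0,0,0],[0,0,0,0,0,0,0]]]'
```

```text
time: 30.65
tool_pos: [480.1, 310.6, 34.2]
tcp_rot: [-179.9, -0.3, -5.7]
ft_force: [0.9, -4.0, 16.3]
finger_gap: 0.1
```

```bash
python3 -m jog '[[[0,0,0.02,0,0,0,0],[0,0,0,0,0,0,0],[0,0,0,0,0,0,0],[0,0,0,0,0,0,0],[0,0,0,0,0,0,0]]]'
python3 -m jog '[[[0,0,-0.1,0,0,0,0],[0,0,-0.16,0,0,0,0],[0,0,-0.16,0,0,0,0],[0,0,-0.16,0,0,0,0],[0,0,-0.16,0,0,0,0],[0,0,-0.3,0,0,0,0],[0,0,-0.5,0,0,0,0],[0,0.2,-0.6,0,0,0,0],[0,0.4,-0.6,0,0,0,0],[0,0.5,-0.6,0,0,0,0],[0,0.5,-0.6,0,0,0,0],[0,0.5,-0.5,0,0,0,0]]]'
python3 -m jog '[[[0,0.5,0,0,0,0,0],[0,0.5,0,0,0,0,0],[0,0,0,0,0,0,0],[0,0,0,0,0,0,0]]]'
python3 - <<'E'
from h import *
st();c,p,d=shot('wrist','w12');X=cloud(c,d)
flat(c,p,d,601,87,48,38,60,85,45)
m=(X[...,2]>165)&(X[...,2]<185)&(abs(X[...,0]-580)<45)&(abs(X[...,1]-362)<45)
if m.sum():
    v=X[m].mean(0)[:2]-[681,280];print('knob',X[m].mean(0).round(1),-(np.pi-np.radians(5.65)-np.arctan2(v[1],v[0])))
c,t,td=shot('top','top1');X=cloud(c,td);X0=cloud(c,np.load('pics/top0.npz')['d'])
for n,Y in(('before',X0),('after',X)):
    m=(abs(Y[...,0]-478)<6)&(abs(Y[...,1]-310)<10)&(Y[...,2]>10);print(n,'tread z',np.median(Y[m][:,2]))
cv2.imwrite('pics/end.png',np.hstack([p[:,:,::-1]]))
cv2.imwrite('pics/end_top.png',cv2.resize(t[:,:,::-1],(800,600)))
E
```

```text
time: 31.28
tool_pos: [480.2, 310.6, 34.0]
tcp_rot: [-179.9, -0.3, -5.6]
ft_force: [-2.3, -5.1, 24.2]
finger_gap: 0.1
time: 32.78
tool_pos: [467.6, 204.6, 254.6]
tcp_rot: [-180.0, -0.1, -5.7]
ft_force: [0.6, 0.5, -0.5]
finger_gap: 0.1
time: 33.28
tool_pos: [462.6, 156.0, 252.9]
tcp_rot: [-180.0, -0.0, -5.7]
ft_force: [0.2, 0.3, -0.2]
finger_gap: 0.3
t 33.27 [462.6 156.  252.9] [-180.    -0.    -5.7] gap 0.3 F [ 0.2  0.3 -0.2]
rect [571.9  90.8] [50.9 91. ] 84.4 z 47.5 bbox [ 291    0   53   97 4780]
before tread z 68.48256720766153
after tread z 65.55613693702799
```

View pics/end_top.png

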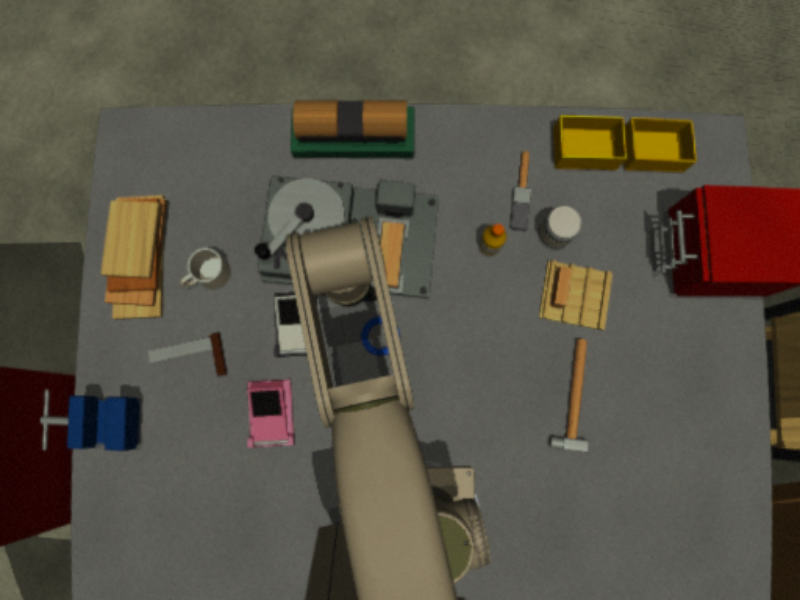

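```bash
python3 -c "
from bench import job
print(job.hand_in())"
```

```text
the job is handed in; nothing more can be done
None
```

The job is done and handed in at about 33 s on the robot's clock. I took the long blank out of the rack, stood it on the free bench, tipped it flat, took it again and seated it in the nest. I then threw the lever into the arrow-marked notch at -0.60, pressed the treadle to its stop, held it, and let it back up.

Last checks:
- **Blank:** right after release it lay within about 1 mm of the measured nest centre, top at 47.6 mm, in line with the nest. After the treadle it read 47.5 mm and still in line. The wrist view then cut off its far end, so I did not re-measure its centre.
- **Lever:** it measured about -0.59 rad after I let go. It was outside the last close view, so the final check is the overhead picture, where it sits on the arrow side.
- **Treadle:** at the stop the force rose from 10 to 24 N. Afterwards the tread read 65.6 mm in the overhead view, against 68.5 mm before. I put the 3 mm down to measuring noise, since the wrist camera read about 66 mm at the same place before pressing.
- **Other things on the bench:** they look unmoved in the overhead picture, though the arm hides part of the tape roll. The gripper is clear of everything.

Two readings along the way disagreed. A height worked out from two views of the blank's top in the rack gave 38 mm, while depth gave 58 mm; I used the 58 mm. The first overhead estimate of the nest centre was about 4 mm off in y, so I used the wrist-camera value, which a closer view confirmed.

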